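# Bring up the converter's DC link with the two-stage lever

## Task

Power up the converter from the grey switch box: push the red T-lever out of off (white) into its middle pre-charge notch (yellow), leave it there for two seconds while the capacitors charge, then push it on past the notch right up to the on stop (green). The box stands loose, so do not shove, tip or lift it, and leave the other things on the bench where they are.

Things in the scene. Friction and masses are not known exactly. Their poses are not given: they have to be found in the camera images.
- switch_box: Grey switch box, 160 mm (its x) by 220 mm (its y) by 100 mm high, 3 to 4.5 kg, standing loose on rubber feet; origin at the centre of its underside, z up. On top a dark plate with a slot running along the box's y, marked white at the -y end (off), yellow in the middle (pre-charge) and green at the +y end (on). The lever pivots about a line along the box's x, 65 mm above the box's underside, at the box's centre, and moves from off towards the box's +y.
- lever_grip (a point): Centre of the red T-bar at the top of the lever. The bar lies along the box's x, 84 mm long and 20 mm thick, on a 12 mm thick stem, 105 mm from the pivot. Seen along the box's y it stands 46 mm to the -y side at off, 0 at pre-charge and 46 mm to the +y side at on; its height above the table is 160 mm at off and on, 170 mm at pre-charge. 40 to 50 mm of free height lie between the bar and the box's top.
- lever (a joint): Lever angle in rad: 0 off (end stop), 0.45 pre-charge notch (upright), 0.90 on (end stop). Sprung notches hold the lever at all three: pushing out of a notch takes up to about 5 to 12 N at the T-bar (most when leaving off), and about 0.2 rad on the lever tips over and snaps ahead of the finger into the next notch by itself. It stays where it is left.
- multimeter: Orange handheld multimeter lying flat, 190 x 92 x 40 mm. Origin at the centre of its underside; it must not be moved.
- tape_roll: Roll of blue insulating tape lying flat, 68 mm across, 19 mm high. Origin at the centre of its underside; it must not be moved.
- wood_block: Wooden block, 120 x 60 x 35 mm. Origin at the centre of its underside; it must not be moved.
- screwdriver: Red-handled screwdriver lying on the table, 190 mm long along its own x. Origin on its underside, about mid-length; it must not be moved.
- parts_tray: Small blue open parts tray, 100 x 80 x 40 mm. Origin at the centre of its underside; it must not be moved.
- solder_reel: Pale grey metal solder reel standing on end in front of the switch box, 54 mm across, 46 mm high. Origin at the centre of its underside; it must not be moved.
- shorting_plug: Black shorting plug lying on top of the switch box, in the strip in front of the lever's plate, 38 x 19 x 22 mm. Origin at the centre of its underside; it must not be moved.

How it is judged:
On the way:
1. the lever rests in the middle pre-charge notch for a second and a half (value of joint lever between 0.36 and 0.54 rad), for 1.5 s.
At the end, for the whole second after the job is handed in: The lever stands at the on stop (above 0.84 rad), after at least 1.5 s in the pre-charge notch (0.36 to 0.54 rad); the box stands still and level within 30 mm of where it was, and the other things within 30 mm of where they were (value of joint lever above 0.84 rad and linear speed of switch_box below 0.01 m/s and distance of each of switch_box, multimeter, tape_roll, wood_block, screwdriver, parts_tray, solder_reel, shorting_plug from where it was at the start of the episode below 0.03 m and angle between switch_box's own z axis and vertical below 0.06 rad); the robot touches nothing.
It fails at once if the switch box is shoved more than 30 mm or tipped (not (distance of switch_box from where it was at the start of the episode below 0.03 m and angle between switch_box's own z axis and vertical below 0.06 rad)).
It fails at once if the switch box is lifted (height (world z) of switch_box above 0.012 m).
It fails at once if another thing on the bench is moved more than 30 mm (not (distance of each of multimeter, tape_roll, wood_block, screwdriver, parts_tray, solder_reel, shorting_plug from where it was at the start of the episode below 0.03 m)).
It also fails if it takes over 45 s, if anything falls off the work surface, if the arm or the gripper's body presses on something with over 40 N, if the wrist force passes 120 N, or if a joint passes its speed limit or range.

## Robot

A 7-joint arm with a two-finger parallel gripper is mounted at the origin on the work surface. World frame = base frame: x ahead of the robot, y to its left, z up, the work surface at z = 0. Lengths are in m, angles in rad, forces in N, time in s.
With the tool pointing down it reaches from about 0.4 to 0.85 m from the base axis. Payload 4.5 kg.
Tool frame: the origin (TCP) lies at the centre of the arm's flange, where the gripper is bolted on; the fingertips stand 166 mm ahead of it and the grasp point (between the pads) lies 147 mm ahead of it (manip.grip_point_offset is the distance from the TCP to the grasp point, in m); y points along the fingers, x is the direction in which the jaws open and shut, and the axes are right-handed (so a half turn about y gives the same grasp; the last joint's range is limited). The gripper opens to 88 mm and grips with 3 to 60 N. Pads are 18 mm wide; open, the fingers measure 123 mm over their backs; the gripper's body (75 mm by 187 mm) begins 45 mm behind the grasp point.
Start: joints at [1.226, 0.689, -0.195, 1.565, 0.157, 0.902, -0.215], TCP at [0.231, -0.581, 0.405] pointing down, gripper open.
Joint ranges: [-3.01, 3.01], [-0.46, 2.08], [-1.47, 1.51], [0.13, 2.56], [-1, 4.14], [0.04, 2.09], [-2.66, 2.66]. Speed limits (rad/s): [2.57, 2.57, 3.14, 3.14, 3.14, 3.14, 3.14].

## Interface

Orientations are given as a rotation vector (axis times angle).
In Python, from station import manip gives the robot as it stands. The module is installed in compiled form; this text tells all that it offers.
- The arm moves only by the tool play_rows, never from a script. Its argument "moves" is one flat list of numbers, 5 for each row, row after row: the shift along the tool's x, y, z in mm, then the turn about the tool's y in degrees, then the opening, from 0 (shut) to 1 (fully open). In form: [tx, ty, tz, spin, fingers, tx, ty, tz, spin, fingers, ...]. A call has 1 to 5 rows; each row shifts and turns the pose as measured when the row begins, along the tool's axes as they then stand; what a row does not reach is not made up. A row lasts 1/8 s, in which the tool goes at most 62.5 mm and 10.7 degrees, less where a joint would pass 70% of its speed; a pose out of reach is approached as far as the arm can. A call with a gripper value outside its range is refused whole. The fingers move at their own pace and stop on an object; the grip force is fixed at half the most. Time passes only in rows, so rows that do not move let the fingers close. It gives the time, the measured TCP pose, the force and the opening at its end, in the units of the state.
- manip.sense(): the state, without advancing time (a new reading comes with each control period).
- manip.capture(name): name is "scene" or "side" or "wrist"; returns a dict with "image" (480x640x3 uint8, blue, green, red), "fx", "fy", "cx", "cy" (pixels), "R" (3x3) and "t" (3): a world point X has camera coordinates R X + t. Camera axes: x right, y down, z forward; pixel columns grow to the right and rows downward; lengths in m; the calibration is good to about 2 mm. The wrist camera is an equidistant fisheye: a pixel r from the principal point sees the ray r / f radians off the axis. A picture is of the moment at which its call begins. There is no depth.
- manip.job_done(): hands the job in, once; it reports no verdict.
The state is a dict: "time_s": time; "joint_pos": joint angles; "joint_velocities": joint speeds; "effort": joint torques, N m; "ee_pos": TCP position; "eef_rot": TCP orientation; "ft_force": force on the tool from outside, world axes, zero at the start; "wrist_torque": the same for the moment, N m; "gripper_width": finger opening in m.
Only numpy, scipy, OpenCV 4.12 (cv2) and the standard library are available. Lean on these libraries where they do the work, as an engineer would, in place of code of your own. Each camera call takes 0.05 s, during which the arm holds its last target.

## Working session

There is one attempt and no reset: what is moved stays moved. The work goes in short steps, Python scripts to look and compute and a tool call to move; the robot and the scene stay as the last step left them, time stands still between calls to the robot, and variables do not carry over. Pictures are saved under pics/ and viewed, and the job is handed in when it is done.

Besides the shell and the picture viewer there is one more tool, called after "Emit:" in YAML: its name, and indented under it one key for each argument. play_rows: Moves the arm, as the interface text tells. Its arguments: {"type":"object","properties":{"moves":{"type":"array","items":{"type":"number"}}},"required":["moves"]}

```bash
mkdir -p pics; python3 - <<'E'
from station import manip
import cv2
s=manip.sense()
for k,v in s.items(): print(k,v)
for n in("scene","side","wrist"):
    c=manip.capture(n); cv2.imwrite(f"pics/{n}0.png",c["image"]); print(n,c["fx"],c["fy"],c["cx"],c["cy"],c["R"],c["t"])
E
```

```text
time_s 0.0
joint_pos [ 1.22583097  0.68998021 -0.19451385  1.56632517  0.15729895  0.90245747
 -0.2150499 ]
joint_velocities [ 0.00125057 -0.00030257  0.0005791  -0.00013117  0.00039996 -0.00041285
 -0.00046633]
effort [ 3.89223374e-05 -5.27578783e+01 -1.26708157e+00 -1.53434712e+01
 -5.26211062e-02  6.54359290e-03  1.56817632e-04]
ee_pos [ 0.23096731 -0.58041689  0.40391712]
eef_rot [-1.36404137  0.92687116 -0.92433559]
ft_force [ 0.41642545  0.73407582 -1.1024065 ]
wrist_torque [-0.01768735  0.00829328 -0.02278723]
gripper_width 0.08823929531569154
scene 590.2024315967382 590.2024315967382 321.1988023867451 250.95679269556214 [[ 0.75816547  0.65205073 -0.00386882]
 [ 0.46613623 -0.54612502 -0.69603483]
 [-0.45596288  0.52590618 -0.7179976 ]] [-0.32436271 -0.160326    2.14195957]
side 620.8773133544096 620.8773133544096 327.58305327729664 248.65094614185838 [[-0.90166503 -0.43185982 -0.02229958]
 [-0.24030192  0.54325629 -0.80444241]
 [ 0.35952074 -0.71997895 -0.59361195]] [0.40251374 0.22075357 1.34162861]
wrist 371.64829954431775 371.64829954431775 318.01504466530446 240.21466677310937 [[ 3.69295805e-01 -9.29311857e-01  2.85382691e-04]
 [-8.83298801e-01 -3.50915381e-01  3.10872358e-01]
 [-2.88797223e-01 -1.15055936e-01 -9.50451627e-01]] [-0.62410104 -0.04152509  0.39055592]
```

View pics/scene0.png

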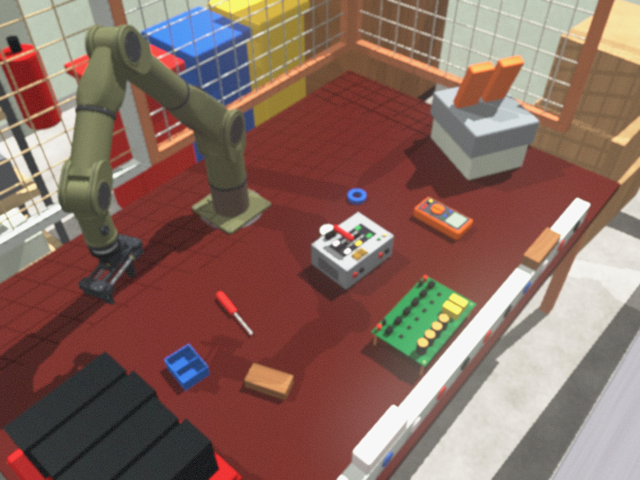

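View pics/side0.png

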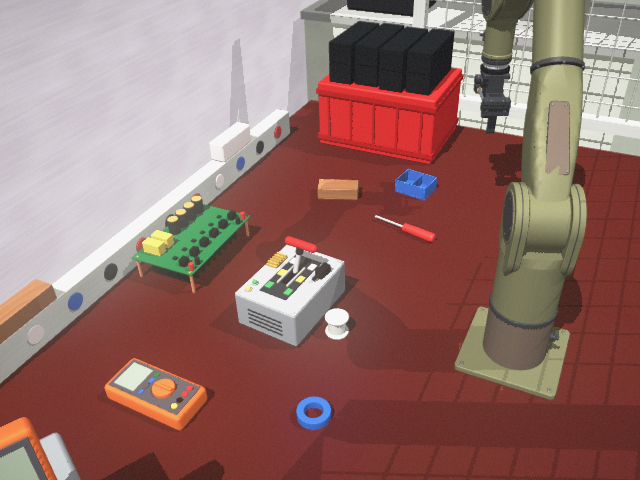

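View pics/wrist0.png

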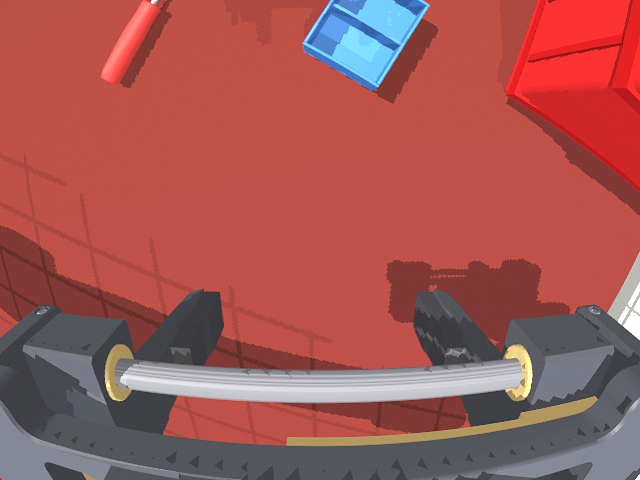

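```bash
python3 - <<'E'
from station import manip
from scipy.spatial.transform import Rotation as R
print(R.from_rotvec(manip.sense()["eef_rot"]).as_matrix().round(3))
print(manip.grip_point_offset)
E
```

```text
[[ 0.37  -0.001  0.929]
 [-0.929  0.001  0.37 ]
 [-0.001 -1.    -0.   ]]
0.1473
```

```bash
python3 - <<'E'
import cv2,numpy as np
a=cv2.imread("pics/side0.png")[220:360,220:380]; b=cv2.imread("pics/scene0.png")[200:300,290:410]
a=cv2.resize(a,(640,560),interpolation=cv2.INTER_CUBIC); b=cv2.resize(b,(720,600),interpolation=cv2.INTER_CUBIC)
cv2.imwrite("pics/side0z.png",a);cv2.imwrite("pics/scene0z.png",b)
E
```

```text
(no output)
```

View pics/side0z.png

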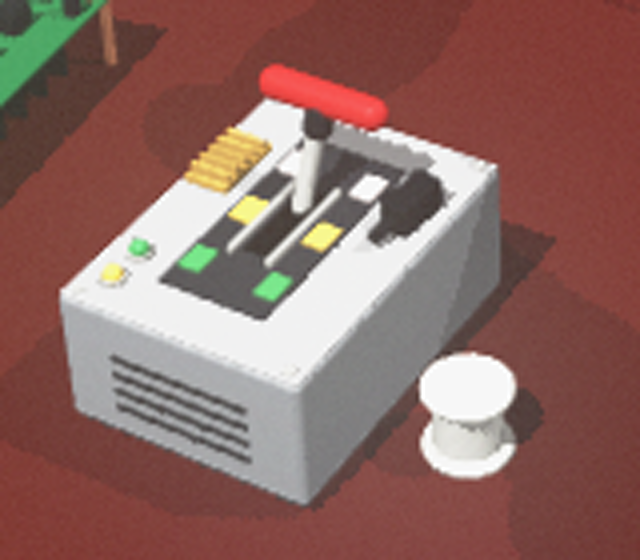

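View pics/scene0z.png

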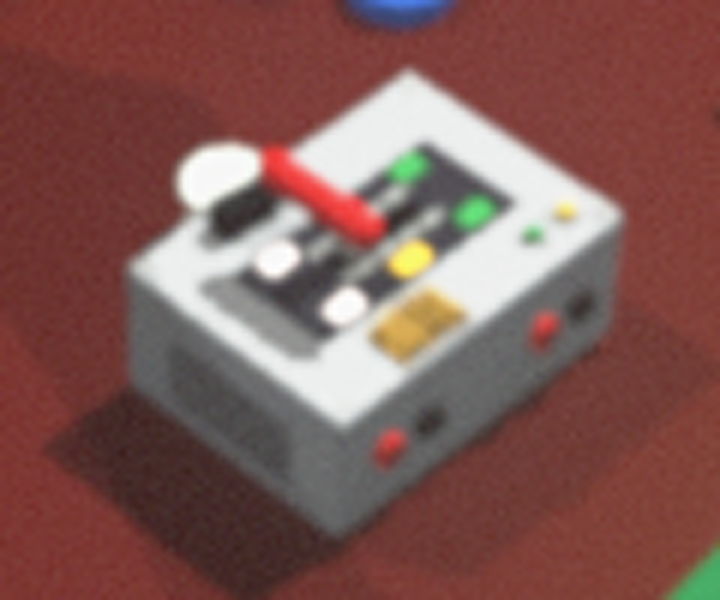

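```bash
cat > h.py <<'E'
import cv2,numpy as np
from station import manip
from scipy.spatial.transform import Rotation as Rot
def ray(c,p):
    d=np.array([(p[0]-c["cx"])/c["fx"],(p[1]-c["cy"])/c["fy"],1.0]); R=np.array(c["R"]);t=np.array(c["t"])
    return -R.T@t, R.T@d
def plane(c,p,z):
    o,d=ray(c,p); return o+d*(z-o[2])/d[2]
def tri(cs,ps):
    A=np.zeros((3,3));b=np.zeros(3)
    for c,p in zip(cs,ps):
        o,d=ray(c,p);d/=np.linalg.norm(d);M=np.eye(3)-np.outer(d,d);A+=M;b+=M@o
    x=np.linalg.solve(A,b)
    res=[np.linalg.norm((np.eye(3)-np.outer(*(2*[ray(c,p)[1]/np.linalg.norm(ray(c,p)[1])])))@(x-ray(c,p)[0])) for c,p in zip(cs,ps)]
    return x,res
def redbar(c,roi):
    x0,y0,x1,y1=roi; im=c["image"][y0:y1,x0:x1].astype(int)
    m=((im[...,2]>150)&(im[...,1]<95)&(im[...,0]<100)).astype(np.uint8)
    n,l,st,ce=cv2.connectedComponentsWithStats(m); 
    if n<2: return None
    k=1+np.argmax(st[1:,4]); ys,xs=np.where(l==k)
    P=np.c_[xs,ys].astype(np.float32); (cx,cy),(w,h),a=cv2.minAreaRect(P)
    B=cv2.boxPoints(((cx,cy),(w,h),a)); 
    e=[B[0]-B[1],B[1]-B[2]]
    if np.linalg.norm(e[0])<np.linalg.norm(e[1]): q=[(B[0]+B[1])/2,(B[2]+B[3])/2]
    else: q=[(B[1]+B[2])/2,(B[3]+B[0])/2]
    q=sorted([v+[x0,y0] for v in q],key=lambda v:v[0])
    return np.array(q),st[k,4],P.mean(0)+[x0,y0],(w,h)
E
python3 - <<'E'
from h import *
cs,cd=manip.capture("scene"),manip.capture("side")
a=redbar(cs,(315,205,385,250)); b=redbar(cd,(270,220,340,260)); print(a);print(b)
print("center",tri([cs,cd],[a[2],b[2]]))
for i in(0,1): print("end",tri([cs,cd],[a[0][i],b[0][1-i]]), tri([cs,cd],[a[0][i],b[0][i]]))
S=[plane(cs,p,.1) for p in[(358,211.3),(394.2,235.5),(347.2,271.3),(311.3,244.5)]]
D=[plane(cd,p,.1) for p in[(295.75,316.25),(235.5,292.5),(286.3,244.5),(344.3,261.3)]]
for x in(S,D):
    x=np.array(x);print(x.round(4),x.mean(0).round(4)); e=np.diff(np.r_[x,x[:1]],axis=0);print(np.linalg.norm(e,axis=1).round(3),np.degrees(np.arctan2(e[:,1],e[:,0])).round(1))
E
```

```text
(array([[332.5320015 , 224.6760006 ],
       [353.0719986 , 238.89599991]]), np.int32(105), array([342.67619133, 232.38095284]), (24.98198890686035, 6.198063373565674))
(array([[284.79999924, 238.60000038],
       [316.        , 248.99999809]]), np.int32(265), array([300.25283051, 243.69056511]), (32.88768768310547, 8.221921920776367))
center (array([0.49466735, 0.02837449, 0.160268  ]), [np.float64(0.0024918799176271724), np.float64(0.002491879917627285)])
end (array([0.4510845 , 0.03345786, 0.16214047]), [np.float64(0.0035954268895733218), np.float64(0.0035954268895732715)]) (array([0.49377084, 0.0316259 , 0.18413211]), [np.float64(0.035615302990988223), np.float64(0.03561530299098809)])
end (array([0.53642613, 0.02618125, 0.16075919]), [np.float64(0.0018227316203240286), np.float64(0.0018227316203240015)]) (array([0.49338039, 0.028412  , 0.13932857]), [np.float64(0.03166599076294541), np.float64(0.03166599076294547)])
[[ 0.429   0.1879  0.1   ]
 [ 0.5888  0.1723  0.1   ]
 [ 0.5715 -0.0459  0.1   ]
 [ 0.4135 -0.0307  0.1   ]] [0.5007 0.0709 0.1   ]
[0.161 0.219 0.159 0.219] [ -5.6 -94.5 174.5  85.9]
[[ 0.4265  0.1906  0.1   ]
 [ 0.5835  0.1772  0.1   ]
 [ 0.5673 -0.0259  0.1   ]
 [ 0.4113 -0.0221  0.1   ]] [0.4972 0.08   0.1   ]
[0.158 0.204 0.156 0.213] [ -4.9 -94.6 178.6  85.9]
```

```bash
cat > plan.py <<'E'
from h import *
def st():
    s=manip.sense(); R=Rot.from_rotvec(s["eef_rot"]).as_matrix(); z=R[:,2]
    print("t",round(s["time_s"],3),"tcp",np.round(s["ee_pos"],4),"zaxis deg",round(np.degrees(np.arctan2(z[1],z[0])),1),"down",R[:,1].round(3),"F",np.round(s["ft_force"],1),"w",round(s["gripper_width"],4),"q",np.round(s["joint_pos"],2))
    return s,R
def plan(goal,ang,n):
    s,R=st(); z=R[:,2]; a0=np.degrees(np.arctan2(z[1],z[0])); d=np.array(goal)-s["ee_pos"]
    for i in range(n):
        Ri=Rot.from_euler('z',(ang-a0)*i/n,degrees=True).as_matrix()@R
        print((Ri.T@d/n*1000).round(1),"spin",round(-(ang-a0)/n,2))
E
python3 -c "
from plan import *
plan([0.490,-0.045,0.405],85,12)"
```

```text
t 0.25 tcp [ 0.2311 -0.5806  0.4044] zaxis deg 21.7 down [-0.     0.001 -1.   ] F [ 0.2  0.2 -0.2] w 0.0877 q [ 1.23  0.69 -0.19  1.57  0.16  0.9  -0.22]
[-33.5  -0.   36.6] spin -5.27
[-30.   -0.   39.5] spin -5.27
[-26.2  -0.   42.1] spin -5.27
[-22.3  -0.   44.3] spin -5.27
[-18.1  -0.   46.2] spin -5.27
[-13.8  -0.   47.6] spin -5.27
[-9.3 -0.  48.7] spin -5.27
[-4.8 -0.1 49.3] spin -5.27
[-0.3 -0.1 49.6] spin -5.27
[ 4.3 -0.1 49.4] spin -5.27
[ 8.8 -0.1 48.8] spin -5.27
[13.3 -0.1 47.8] spin -5.27
```

Emit:
play_rows:
  moves: [-33,0,37,-5.3,0,-30,0,40,-5.3,0,-26,0,42,-5.3,0,-22,0,44,-5.3,0]

```text
time_s: 0.75
ee_pos: [0.3177, -0.4014, 0.4034]
eef_rot: [-1.477, 0.64, -0.641]
ft_force: [1.0, -0.4, -0.7]
gripper_width: 0.0502
```

```bash
python3 -c "
from plan import *
plan([0.490,-0.045,0.405],85,9)"
```

```text
t 0.75 tcp [ 0.3177 -0.4014  0.4034] zaxis deg 43.1 down [-0.001 -0.003 -1.   ] F [ 1.  -0.4 -0.7] w 0.0502 q [ 1.    0.55 -0.29  1.9   0.23  0.72 -0.25]
[-15.9  -0.3  41. ] spin -4.66
[-12.5  -0.3  42.2] spin -4.66
[-9.  -0.3 43. ] spin -4.66
[-5.5 -0.3 43.6] spin -4.66
[-1.9 -0.3 43.9] spin -4.66
[ 1.7 -0.3 43.9] spin -4.66
[ 5.2 -0.3 43.7] spin -4.66
[ 8.8 -0.3 43.1] spin -4.66
[12.2 -0.3 42.2] spin -4.66
```

Emit:
play_rows:
  moves: [-16,0,41,-4.7,0,-12,0,42,-4.7,0,-9,0,43,-4.7,0,-5,0,44,-4.7,0,-2,0,44,-4.7,0]

```text
time_s: 1.38
ee_pos: [0.4155, -0.196, 0.4035]
eef_rot: [-1.552, 0.308, -0.312]
ft_force: [0.4, 0.6, 1.1]
gripper_width: 0.0008
```

```bash
python3 -c "
from plan import *
plan([0.490,-0.045,0.38],85,4)"
```

```text
t 1.375 tcp [ 0.4155 -0.196   0.4035] zaxis deg 67.4 down [ 0.002 -0.004 -1.   ] F [0.4 0.6 1.1] w 0.0008 q [ 0.6   0.5  -0.39  2.04  0.31  0.65 -0.39]
[ 2.7  5.8 42. ] spin -4.41
[ 5.9  5.8 41.7] spin -4.41
[ 9.1  5.8 41.1] spin -4.41
[12.2  5.8 40.3] spin -4.41
```

Emit:
play_rows:
  moves: [3,3,42,-4.4,0,6,3,42,-4.4,0,9,3,41,-4.4,0,12,3,36,-4.4,0,0,0,0,0,0]

```text
time_s: 2.0
ee_pos: [0.4924, -0.0404, 0.3915]
eef_rot: [-1.572, 0.052, -0.06]
ft_force: [0.2, -0.9, -0.1]
gripper_width: 0.0007
```

```bash
python3 - <<'E'
from plan import *
plan([0.490,-0.035,0.318],85,3)
for n in("scene","side","wrist"): cv2.imwrite(f"pics/{n}1.png",manip.capture(n)["image"])
a=cv2.imread("pics/side1.png")[150:330,220:400]; cv2.imwrite("pics/side1z.png",cv2.resize(a,(600,600),interpolation=cv2.INTER_CUBIC))
E
```

```text
t 2.0 tcp [ 0.4924 -0.0404  0.3915] zaxis deg 85.9 down [ 0.005 -0.002 -1.   ] F [ 0.2 -0.9 -0.1] w 0.0007 q [ 0.28  0.57 -0.45  1.96  0.38  0.69 -0.48]
[-1.1 24.5  1.8] spin 0.31
[-1.1 24.5  1.8] spin 0.31
[-1.1 24.5  1.8] spin 0.31
```

View pics/side1z.png

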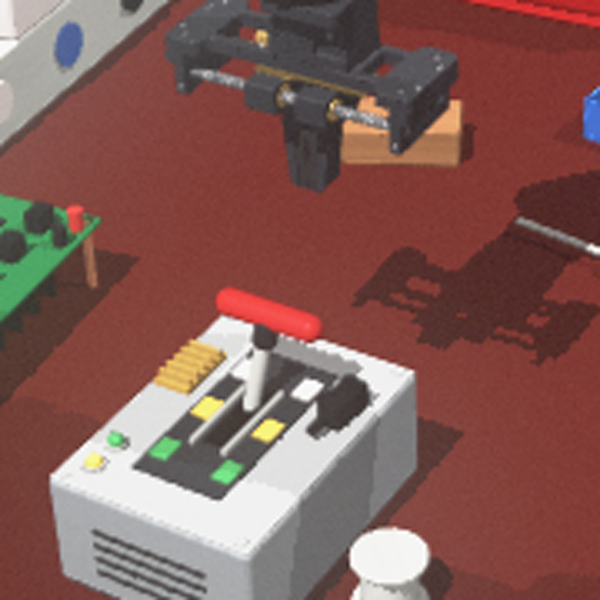

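View pics/wrist1.png

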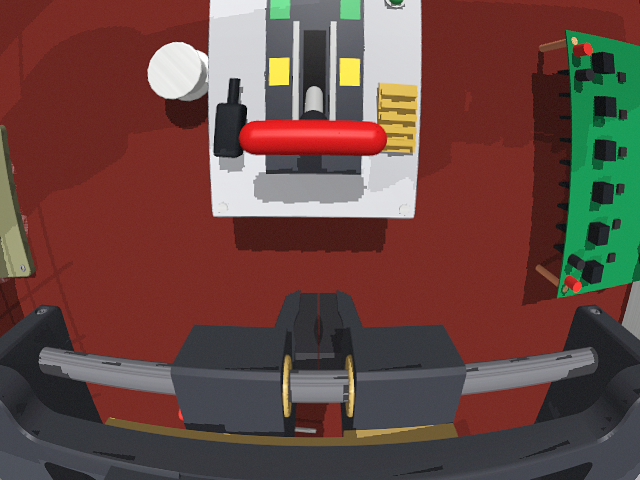

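The side view shows the shut fingers behind the bar on the off side. The wrist view has the bar centred at column 313 (fingers at 320) and square to the tool, with about 50 mm of gap. Lowering next.

Emit:
play_rows:
  moves: [-1,25,0,0,0,-1,25,0,0,0,-1,20,0,0,0,0,3,0,0,0,0,0,0,0,0]

```text
time_s: 2.78
ee_pos: [0.4863, -0.0523, 0.3177]
eef_rot: [-1.58, 0.071, -0.076]
ft_force: [-0.0, -0.6, 0.9]
gripper_width: 0.0008
```

```bash
python3 - <<'E'
from plan import *
st()
c=manip.capture("side"); a=c["image"][180:330,220:370]; cv2.imwrite("pics/side2z.png",cv2.resize(a,(600,600),interpolation=cv2.INTER_CUBIC))
cv2.imwrite("pics/wrist2.png",manip.capture("wrist")["image"])
E
```

```text
t 2.775 tcp [ 0.4863 -0.0523  0.3177] zaxis deg 84.7 down [ 0.003 -0.011 -1.   ] F [-0.  -0.6  0.9] w 0.0008 q [ 0.23  0.67 -0.35  2.05  0.49  0.5  -0.58]
```

View pics/side2z.png

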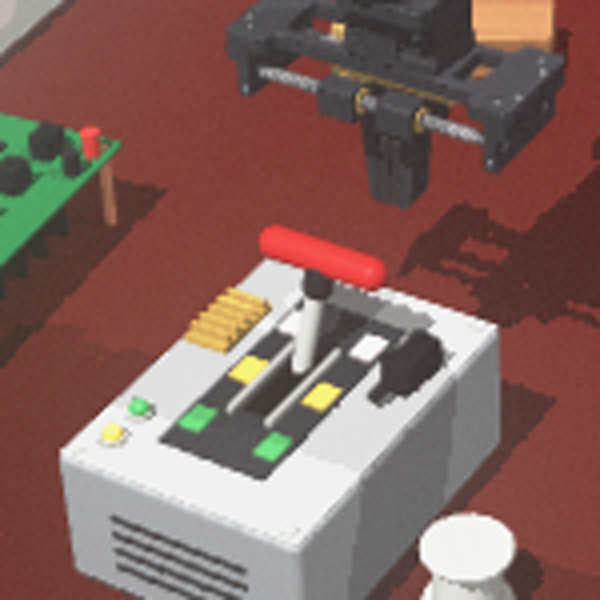

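View pics/wrist2.png

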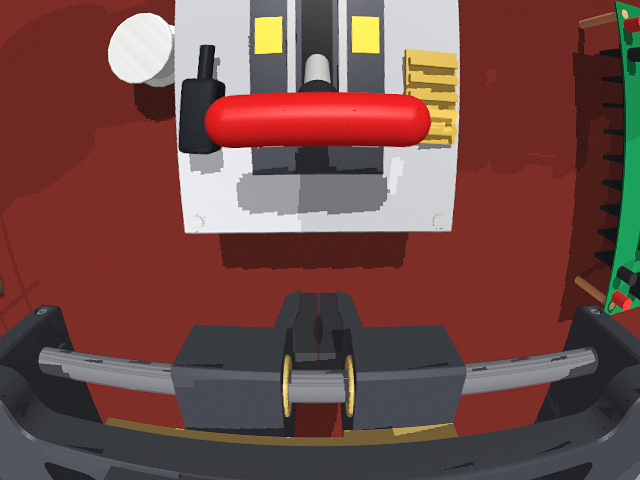

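Emit:
play_rows:
  moves: [0,0,20,0,0,0,0,20,0,0,0,0,10,0,0,0,0,0,0,0]

```text
time_s: 3.38
ee_pos: [0.4922, -0.0021, 0.3201]
eef_rot: [-1.58, 0.068, -0.083]
ft_force: [0.3, 0.2, -0.1]
gripper_width: 0.0002
```

```bash
python3 -c "
from plan import *
st()"
```

```text
t 3.375 tcp [ 0.4922 -0.0021  0.3201] zaxis deg 84.5 down [ 0.009 -0.011 -1.   ] F [ 0.3  0.2 -0.1] w 0.0002 q [ 0.12  0.67 -0.34  2.04  0.47  0.5  -0.67]
```

Emit:
play_rows:
  moves: [0,1,6,0,0,0,0,6,0,0,0,0,6,0,0]

```text
time_s: 3.75
ee_pos: [0.4937, 0.012, 0.3194]
eef_rot: [-1.587, 0.073, -0.086]
ft_force: [-1.3, -13.5, 12.7]
gripper_width: 0.0006
```

Emit:
play_rows:
  moves: [0,0,5,0,0,0,0,5,0,0]

```text
time_s: 4.0
ee_pos: [0.4943, 0.0144, 0.3198]
eef_rot: [-1.602, 0.082, -0.09]
ft_force: [-0.9, -9.4, 5.9]
gripper_width: 0.0008
```

```bash
python3 - <<'E'
from plan import *
st()
c=manip.capture("side"); a=c["image"][180:330,220:370]; cv2.imwrite("pics/side3z.png",cv2.resize(a,(600,600),interpolation=cv2.INTER_CUBIC))
cv2.imwrite("pics/wrist3.png",manip.capture("wrist")["image"])
E
```

```text
t 4.0 tcp [0.4943 0.0144 0.3198] zaxis deg 83.7 down [ 0.003 -0.033 -0.999] F [-0.9 -9.4  5.9] w 0.0008 q [ 0.06  0.67 -0.31  2.03  0.47  0.51 -0.71]
```

View pics/side3z.png

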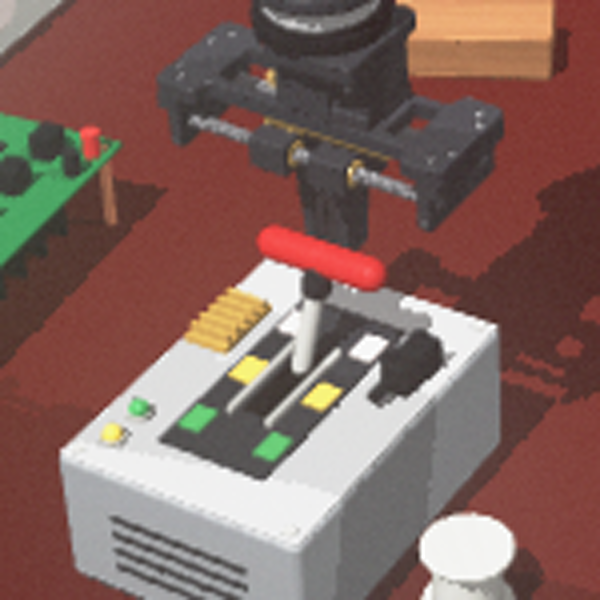

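View pics/wrist3.png

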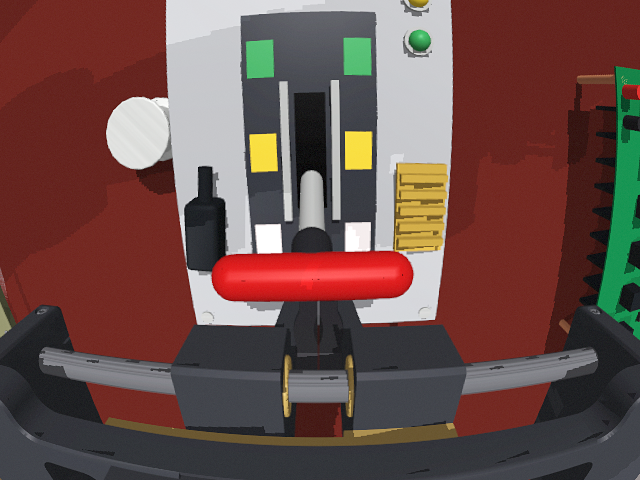

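The finger is on the bar (9 N along −y), but the lever has barely moved because small rows are absorbed by compliance. I'll use larger steps that still stay short of the notch.

Emit:
play_rows:
  moves: [0,0,13,0,0]

```text
time_s: 4.22
ee_pos: [0.4953, 0.0218, 0.32]
eef_rot: [-1.613, 0.089, -0.094]
ft_force: [-0.6, -13.5, 11.9]
gripper_width: 0.0006
```

```bash
python3 -c "
from plan import *
st()"
```

```text
t 4.225 tcp [0.4953 0.0218 0.32  ] zaxis deg 83.3 down [ 0.    -0.044 -0.999] F [ -0.6 -13.5  11.9] w 0.0006 q [ 0.04  0.67 -0.3   2.03  0.47  0.52 -0.74]
```

Emit:
play_rows:
  moves: [0,0,16,0,0]

```text
time_s: 4.35
ee_pos: [0.4969, 0.0341, 0.3198]
eef_rot: [-1.62, 0.095, -0.097]
ft_force: [-0.5, -5.2, 3.7]
gripper_width: 0.0004
```

```bash
python3 - <<'E'
from plan import *
st()
c=manip.capture("side"); a=c["image"][180:330,220:370]; cv2.imwrite("pics/side4z.png",cv2.resize(a,(600,600),interpolation=cv2.INTER_CUBIC))
E
```

```text
t 4.35 tcp [0.4969 0.0341 0.3198] zaxis deg 83.0 down [-0.002 -0.051 -0.999] F [-0.5 -5.2  3.7] w 0.0004 q [ 0.    0.67 -0.29  2.02  0.47  0.53 -0.76]
```

View pics/side4z.png

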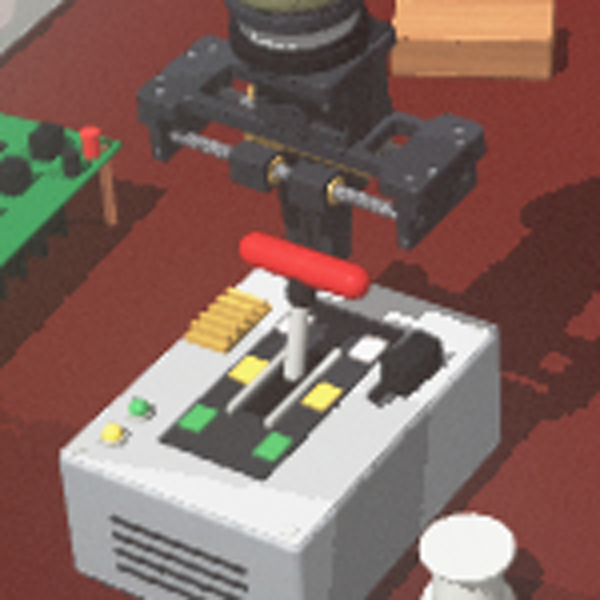

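Emit:
play_rows:
  moves: [0,0,6,0,0]

```text
time_s: 4.53
ee_pos: [0.498, 0.0431, 0.3194]
eef_rot: [-1.616, 0.091, -0.096]
ft_force: [0.0, 0.7, 0.0]
gripper_width: 0.0005
```

```bash
python3 - <<'E'
from plan import *
st()
c=manip.capture("side"); a=c["image"][180:330,220:370]; cv2.imwrite("pics/side5z.png",cv2.resize(a,(600,600),interpolation=cv2.INTER_CUBIC))
E
```

```text
t 4.525 tcp [0.498  0.0431 0.3194] zaxis deg 83.2 down [ 0.    -0.047 -0.999] F [0.  0.7 0. ] w 0.0005 q [-0.01  0.68 -0.29  2.02  0.46  0.53 -0.77]
```

View pics/side5z.png

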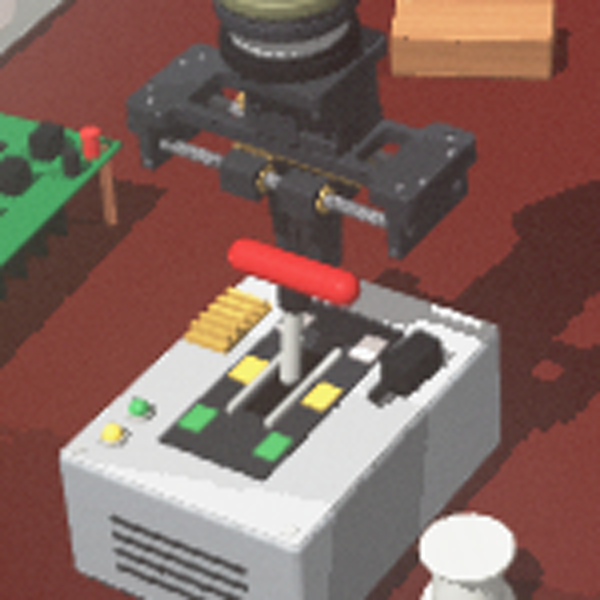

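The force is gone, so the lever is leaving the finger. I'll hold still now.

Emit:
play_rows:
  moves: [0,0,0,0,0,0,0,0,0,0,0,0,0,0,0,0,0,0,0,0]

```text
time_s: 5.08
ee_pos: [0.498, 0.0454, 0.3189]
eef_rot: [-1.612, 0.089, -0.093]
ft_force: [0.3, -0.0, 0.2]
gripper_width: 0.0004
```

```bash
python3 - <<'E'
from plan import *
st()
cd,cs=manip.capture("side"),manip.capture("scene"); a=cd["image"][180:330,220:370]; cv2.imwrite("pics/side6z.png",cv2.resize(a,(600,600),interpolation=cv2.INTER_CUBIC))
a=redbar(cs,(315,205,385,250)); b=redbar(cd,(260,220,340,270));print(a,b)
E
```

```text
t 5.075 tcp [0.498  0.0454 0.3189] zaxis deg 83.4 down [ 0.    -0.044 -0.999] F [ 0.3 -0.   0.2] w 0.0004 q [-0.01  0.68 -0.3   2.02  0.46  0.53 -0.77]
(array([[355., 224.],
       [355., 223.]]), np.int32(2), array([355. , 223.5]), (1.0, 0.0)) (array([[272.85000038, 245.45000076],
       [304.65000153, 256.04999924]]), np.int32(278), array([288.6402874, 250.6402874]), (33.520145416259766, 8.5381498336792))
```

View pics/side6z.png

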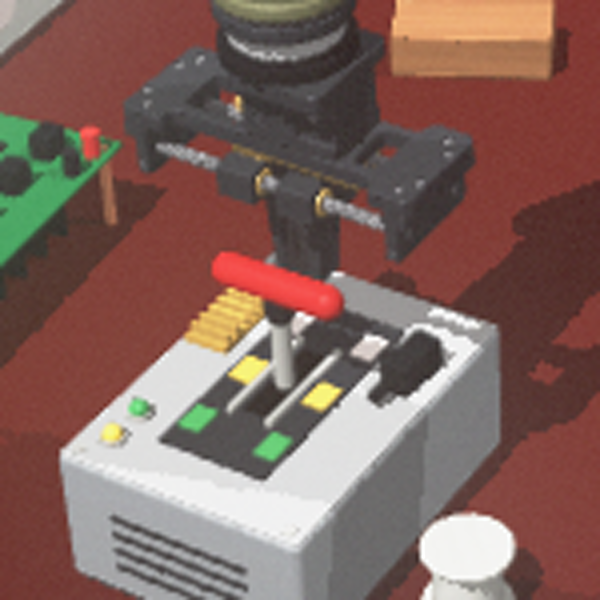

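```bash
python3 - <<'E'
from h import *
c=manip.capture("side")
for a in(0,.2,.35,.45,.55,.9):
    p=np.array([0.4987,0.0742,0.065])+.105*np.array([.087*np.sin(a-.45),.996*np.sin(a-.45),np.cos(a-.45)])
    x=c["R"]@p+c["t"]; print(a,c["fx"]*x[0]/x[2]+c["cx"],c["fy"]*x[1]/x[2]+c["cy"])
print(redbar(c,(260,220,340,270))[2])
E
```

```text
0 301.26376436725906 243.84045434919562
0.2 296.36887408441413 245.77680248236678
0.35 292.50220569013567 248.39729088161423
0.45 289.882254342742 250.68152055737994
0.55 287.2625487895368 253.3743490126473
0.9 278.5337907218603 265.60710656312153
[288.58483696 250.63537979]
```

Emit:
play_rows:
  moves: [0,0,0,0,0,0,0,0,0,0,0,0,0,0,0,0,0,0,0,0,0,0,0,0,0]

```text
time_s: 5.85
ee_pos: [0.4981, 0.0453, 0.319]
eef_rot: [-1.612, 0.089, -0.094]
ft_force: [-0.0, 0.3, -0.2]
gripper_width: 0.0004
```

Emit:
play_rows:
  moves: [0,0,0,0,0,0,0,0,0,0,0,0,0,0,0,0,0,0,0,0,0,0,0,0,0]

```text
time_s: 6.48
ee_pos: [0.4981, 0.0453, 0.319]
eef_rot: [-1.612, 0.089, -0.094]
ft_force: [0.2, -0.5, -0.4]
gripper_width: 0.0003
```

Emit:
play_rows:
  moves: [0,0,0,0,0,0,0,0,0,0,0,0,0,0,0,0,0,0,0,0,0,0,0,0,0]

```text
time_s: 7.1
ee_pos: [0.4981, 0.0454, 0.319]
eef_rot: [-1.612, 0.089, -0.094]
ft_force: [-0.3, -0.0, -0.1]
gripper_width: 0.0004
```

```bash
python3 - <<'E'
from plan import *
st()
c=manip.capture("side");print(redbar(c,(260,220,340,270))[2])
cv2.imwrite("pics/wrist7.png",manip.capture("wrist")["image"])
E
```

```text
t 7.1 tcp [0.4981 0.0454 0.319 ] zaxis deg 83.4 down [ 0.    -0.044 -0.999] F [-0.3 -0.  -0.1] w 0.0004 q [-0.01  0.68 -0.3   2.01  0.46  0.53 -0.77]
[288.64748192 250.66906548]
```

View pics/wrist7.png

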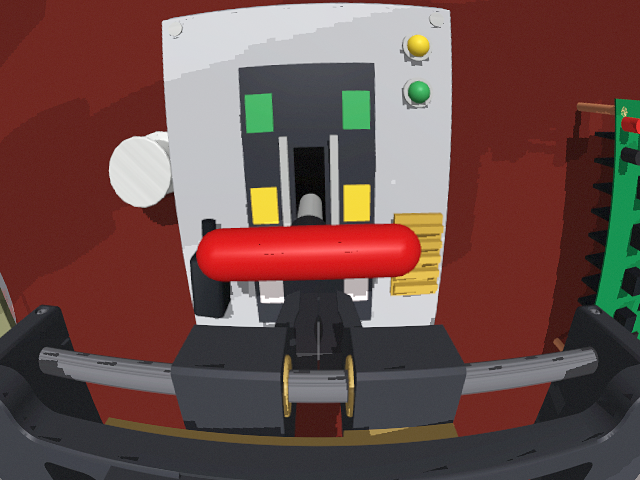

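The side-view bar centre (288.6, 250.7) matches the predicted notch position (289.9, 250.7). It has stayed there for more than 2 s with no contact. Pushing on now.

Emit:
play_rows:
  moves: [0,0,12,0,0,0,0,12,0,0,0,0,15,0,0]

```text
time_s: 7.58
ee_pos: [0.5022, 0.0828, 0.3173]
eef_rot: [-1.619, 0.094, -0.095]
ft_force: [0.4, -2.0, -2.1]
gripper_width: 0.0003
```

```bash
python3 - <<'E'
from plan import *
st()
c=manip.capture("side");print(redbar(c,(250,220,340,290))[2])
E
```

```text
t 7.575 tcp [0.5022 0.0828 0.3173] zaxis deg 83.1 down [-0.002 -0.05  -0.999] F [ 0.4 -2.  -2.1] w 0.0003 q [-0.09  0.69 -0.29  1.99  0.45  0.55 -0.83]
[282.82006836 257.07958603]
```

Emit:
play_rows:
  moves: [0,0,8,0,0,0,0,0,0,0,0,0,0,0,0]

```text
time_s: 8.0
ee_pos: [0.5037, 0.097, 0.3169]
eef_rot: [-1.612, 0.087, -0.091]
ft_force: [-0.4, -1.0, -0.8]
gripper_width: 0.0004
```

```bash
python3 - <<'E'
from plan import *
st()
c=manip.capture("side");print(redbar(c,(250,220,340,290))[2])
a=c["image"][180:330,220:370]; cv2.imwrite("pics/side8z.png",cv2.resize(a,(600,600),interpolation=cv2.INTER_CUBIC))
E
```

```text
t 8.0 tcp [0.5037 0.097  0.3169] zaxis deg 83.5 down [ 0.001 -0.043 -0.999] F [-0.4 -1.  -0.8] w 0.0004 q [-0.11  0.69 -0.29  1.98  0.44  0.55 -0.84]
[277.41052628 265.67719269]
```

View pics/side8z.png

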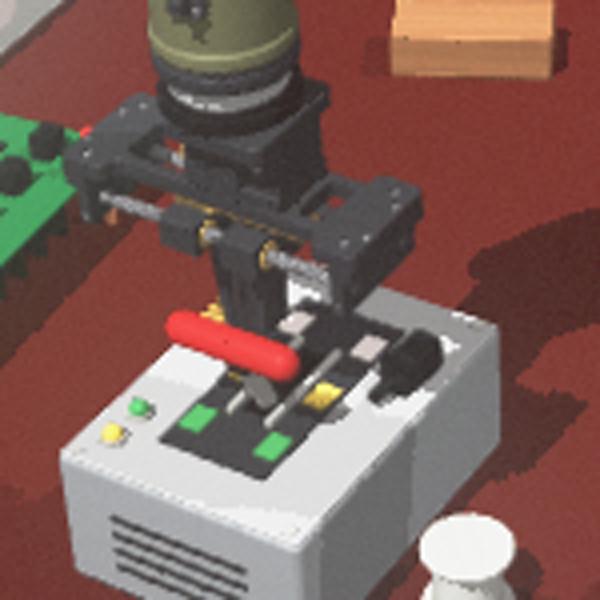

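The bar centre is now at (277.4, 265.7). Prediction at 0.90 rad is (278.5, 265.6), with the same −1.2 px offset seen at the notch, so the lever is at the on stop. Backing off.

Emit:
play_rows:
  moves: [0,0,-15,0,0,0,-8,-30,0,0,0,-30,-30,0,0,0,-40,-30,0,0,0,-40,-30,0,0]

```text
time_s: 8.68
ee_pos: [0.4863, -0.0398, 0.4408]
eef_rot: [-1.615, 0.094, -0.085]
ft_force: [0.2, -0.4, 0.7]
gripper_width: 0.0006
```

Emit:
play_rows:
  moves: [0,-20,-50,0,0,0,0,-50,0,0,0,0,-30,0,0,0,0,0,0,0,0,0,0,0,0]

```text
time_s: 9.3
ee_pos: [0.4669, -0.1793, 0.4708]
eef_rot: [-1.619, 0.101, -0.099]
ft_force: [-0.4, 0.3, 0.7]
gripper_width: 0.0007
```

```bash
python3 - <<'E'
from plan import *
st()
c=manip.capture("side");cs=manip.capture("scene");a=redbar(cs,(315,205,385,250));b=redbar(c,(250,220,340,290));print(a[2],b[2],tri([cs,c],[a[2],b[2]]))
cv2.imwrite("pics/side9.png",c["image"]);cv2.imwrite("pics/scene9.png",cs["image"])
for n,i in(("side",c["image"]),("scene",cs["image"])):
    d=cv2.absdiff(i,cv2.imread(f"pics/{n}0.png")).max(2); cv2.imwrite(f"pics/{n}9d.png",np.hstack([cv2.resize(i,(400,300)),cv2.cvtColor(cv2.resize(d,(400,300)),cv2.COLOR_GRAY2BGR)]))
cv2.imwrite("pics/both9.png",np.vstack([cv2.imread("pics/side9d.png"),cv2.imread("pics/scene9d.png")]))
E
```

```text
t 9.3 tcp [ 0.4669 -0.1793  0.4708] zaxis deg 82.7 down [-0.005 -0.05  -0.999] F [-0.4  0.3  0.7] w 0.0007 q [ 0.55  0.46 -0.44  1.84  0.31  0.9  -0.17]
[362.95070267 217.19718266] [277.38129425 265.79136658] (array([0.50086019, 0.12216034, 0.1618298 ]), [np.float64(0.0027138115841869284), np.float64(0.00271381158418692)])
```

View pics/both9.png

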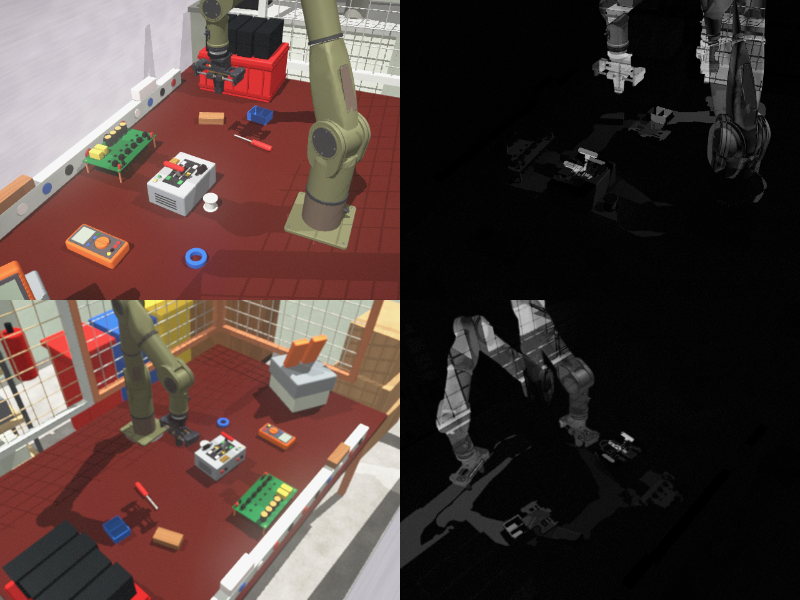

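The difference images show only the arm, its shadows and the bar. The bar triangulates to (0.501, 0.122, 0.162), 94 mm from its start against 92 mm expected. The box and the other objects have not shifted. Handing in.

```bash
python3 -c "
from station import manip
print(manip.job_done())"
```

```text
the job is handed in; nothing more can be done
None
```

The lever is at the on stop, after more than 2 s in the pre-charge notch, and I handed the job in at about 9.4 s. I pushed the T-bar with the shut fingers from its off side, held still just short of it in the notch, then pushed on and backed clear.

**Lever:** in the notch, the bar centre in the side view was within about 1.3 px of the position predicted for 0.45 rad. At the end it was within about 1.2 px of the on-stop position. Triangulating from two views put the bar 94 mm from its start, against 92 mm expected; the two rays missed each other by 2–3 mm, about the calibration limit.

**Scene:** before-and-after pictures showed no shift of the box or the other things; only the arm, its shadows and the bar differ. The largest force I read while pushing was about 18 N, and at the end it was under 1 N with the arm clear.

**What did not go as planned:**
- My first small push steps barely moved the lever because the arm gave way, so I used larger ones.
- The tool tilted about 3 degrees under load, which did no harm.
- The red mask failed on the scene view while the arm blocked the bar, so the notch check rests on the side view alone.

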